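Find the loose bearing bolt and hold its cover open

TASK

The dough moulder's drive rattles: one of the three bolts that hold its bearing blocks is loose. Tap the bolt heads from above until you find the one that gives and push that bolt down, then lift the hinged cover of that bolt's own block by its tongue to at least 45 degrees and finish while still holding it open, steady, for the mechanic to look in. Keep the other two covers shut, lift no cover before its bolt has proved loose, and leave the wrench and the spacer ring on the bed plate where they lie.

Things in the scene. Friction and masses are not known exactly. Their poses are not given: they have to be found in the camera images.
- block_a: One of three look-alike fixed bearing blocks in a row on the white bed plate, in any order. Origin: middle of its housing's underside, on the 12 mm bed plate. x points from its bolt to its cover's hinge (roughly away from the robot), y along the shaft, z up. Housing 70 x 60 mm, 58 mm high, cover shut. On its -x side a foot 44 mm wide, 10 mm thick carries the bolt at x = -118 mm.
- bolt_a (a joint): Travel of the bolt of block_a in m, 0 at the start, growing as it sinks. A tight bolt does not move (under 0.5 mm) however it is pushed. The loose one slides down by 6 mm under a push of 4 to 6 N and stays down. Only one of the three is loose; all three look the same.
- bolt_a_top (a point): Centre of the top of block_a's hexagonal steel bolt head (about 25 mm across, standing 12 mm above its round boss; top 34 mm above block_a's origin, 46 mm above the table).
- cover_a (a joint): Angle (rad) of the cover hinged on block_a: 0 shut and level, growing as its tongue rises; stop at 1.25. Weighs 0.15 to 0.28 kg, swings freely and falls shut when let go. The hinge axis runs along the block's y at x = +39, z = 58 mm in the block's frame; the grip point circles it at 103 mm.
- cover_a_grip (a point): Place to hold block_a's cover: the tongue on its front edge, pointing to the bolt, a flat-sided bar 14 mm wide (along the block's y), 16 mm high, 46 mm long. The point is mid-width, mid-height, 17 mm from the free end; when shut at x = -64, z = 61 mm in the block's frame. Below it is free down to the foot (43 mm).
- block_b: One of three look-alike fixed bearing blocks in a row on the white bed plate, in any order. Origin: middle of its housing's underside, on the 12 mm bed plate. x points from its bolt to its cover's hinge (roughly away from the robot), y along the shaft, z up. Housing 70 x 60 mm, 58 mm high, cover shut. On its -x side a foot 44 mm wide, 10 mm thick carries the bolt at x = -118 mm.
- bolt_b (a joint): Travel of the bolt of block_b in m, 0 at the start, growing as it sinks. A tight bolt does not move (under 0.5 mm) however it is pushed. The loose one slides down by 6 mm under a push of 4 to 6 N and stays down. Only one of the three is loose; all three look the same.
- bolt_b_top (a point): Centre of the top of block_b's hexagonal steel bolt head (about 25 mm across, standing 12 mm above its round boss; top 34 mm above block_b's origin, 46 mm above the table).
- cover_b (a joint): Angle (rad) of the cover hinged on block_b: 0 shut and level, growing as its tongue rises; stop at 1.25. Weighs 0.15 to 0.28 kg, swings freely and falls shut when let go. The hinge axis runs along the block's y at x = +39, z = 58 mm in the block's frame; the grip point circles it at 103 mm.
- cover_b_grip (a point): Place to hold block_b's cover: the tongue on its front edge, pointing to the bolt, a flat-sided bar 14 mm wide (along the block's y), 16 mm high, 46 mm long. The point is mid-width, mid-height, 17 mm from the free end; when shut at x = -64, z = 61 mm in the block's frame. Below it is free down to the foot (43 mm).
- block_c: One of three look-alike fixed bearing blocks in a row on the white bed plate, in any order. Origin: middle of its housing's underside, on the 12 mm bed plate. x points from its bolt to its cover's hinge (roughly away from the robot), y along the shaft, z up. Housing 70 x 60 mm, 58 mm high, cover shut. On its -x side a foot 44 mm wide, 10 mm thick carries the bolt at x = -118 mm.
- bolt_c (a joint): Travel of the bolt of block_c in m, 0 at the start, growing as it sinks. A tight bolt does not move (under 0.5 mm) however it is pushed. The loose one slides down by 6 mm under a push of 4 to 6 N and stays down. Only one of the three is loose; all three look the same.
- bolt_c_top (a point): Centre of the top of block_c's hexagonal steel bolt head (about 25 mm across, standing 12 mm above its round boss; top 34 mm above block_c's origin, 46 mm above the table).
- cover_c (a joint): Angle (rad) of the cover hinged on block_c: 0 shut and level, growing as its tongue rises; stop at 1.25. Weighs 0.15 to 0.28 kg, swings freely and falls shut when let go. The hinge axis runs along the block's y at x = +39, z = 58 mm in the block's frame; the grip point circles it at 103 mm.
- cover_c_grip (a point): Place to hold block_c's cover: the tongue on its front edge, pointing to the bolt, a flat-sided bar 14 mm wide (along the block's y), 16 mm high, 46 mm long. The point is mid-width, mid-height, 17 mm from the free end; when shut at x = -64, z = 61 mm in the block's frame. Below it is free down to the foot (43 mm).
- wrench: Small steel wrench, 105 mm long, lying on the bed plate between two of the bolts. Leave it. Origin: on its underside.
- spacer: Steel spacer ring, 42 mm across, 12 mm high, lying on the bed plate between two of the bolts. Leave it. Origin: centre of its underside.

How it is judged:
By the outcome, as a careful person would: the job done as asked, in the order asked, and still so for the second after the job is handed in, while the arm keeps its last pose, push and grip.
It also fails if it takes over 54 s, if anything falls off the work surface, if the arm or the gripper's body presses on something with over 40 N, if the wrist force passes 120 N, or if a joint passes its speed limit or range.

ROBOT

A 6-joint arm with a two-finger parallel gripper is mounted at the origin on the work surface. World frame = base frame: x ahead of the robot, y to its left, z up, the work surface at z = 0. Lengths are in m, angles in rad, forces in N, time in s.
With the tool pointing down it reaches from about 0.25 to 0.775 m from the base axis. Payload 4 kg.
Tool frame: the origin (TCP) lies between the finger pads; the fingertips stand 14 mm ahead of it and the grasp point (between the pads) lies 5 mm behind it (tip_reach is the distance from the TCP to the fingertips, in m); z points along the fingers, y is the line along which they close (so a half turn about z gives the same grasp; the last joint's range is limited). The gripper opens to 94 mm and grips with 3 to 60 N. Pads are 16 mm wide; open, the fingers measure 119 mm over their backs; the gripper's body (75 mm by 177 mm) begins 78 mm behind the grasp point.
Start: joints at [1.188, 0.087, 1.371, -0, 1.684, -0.103], TCP at [0.152, 0.529, 0.195] pointing down, gripper open.
Joint ranges: [-3.1, 3.1], [-0.76, 2.03], [0.27, 2.55], [-1.08, 4.22], [0.17, 2.65], [-2.57, 2.57]. Speed limits (rad/s): [2.79, 2.79, 3.14, 3.14, 3.14, 3.14].

INTERFACE

Orientations are given as [roll, pitch, yaw] about the fixed x, y, z axes, in that order (R = Rz(yaw) Ry(pitch) Rx(roll)).
In Python, from bench import * gives the robot as it stands. The module is installed in compiled form; this text tells all that it offers.
- The arm moves only by the tool servo_tool, never from a script. Its argument "targets" is a list of rows, each a list of 4 numbers: the shift along the tool's x, y, z in cm, then the turn about the tool's z in degrees. A call has 1 to 8 rows; each row is the pose to reach, as a shift and turn from the pose commanded when the call began, along the tool's axes at that moment; what a row does not reach only later rows make up. A row lasts 1/8 s, in which the tool goes at most 62.5 mm and 10.7 degrees, less where a joint would pass 70% of its speed; a pose out of reach is approached as far as the arm can. A call with a gripper value outside its range is refused whole. "claw" is the closure in counts, from 0 (fully open) to 255 (shut), set as the call begins (left out, the last holds). The fingers move at their own pace and stop on an object; the grip force is fixed at half the most. Time passes only in rows, so rows that repeat a pose let the fingers close. It gives the time, the measured TCP pose, the force, the opening and the grip force at its end, in the units of the state.
- get_obs(): the state, without advancing time (a new reading comes with each control period).
- snapshot(name): name is "side" or "top" or "wrist"; returns the picture (384x512x3 uint8, blue, green, red); there is no depth.
- camera_model(name): a dict with "camera_matrix" (3x3 intrinsics, pixels), "camera_from_world" (4x4, takes a point from world to camera coordinates). Camera axes: x right, y up, looking along -z (the intrinsics and any distortion apply to the point x, -y, -z); pixel columns grow to the right and rows downward; lengths in m; the calibration is good to about 2 mm. A picture is of the moment at which its call begins: read the wrist's pose just before it. camera_model takes no time and is no camera call; for the wrist camera it gives the pose at the moment of the call.
- close_job(): hands the job in; it is judged then, once.
The state is a dict: "time": time; "joint_positions": joint angles; "qvel": joint speeds; "joint_torque": joint torques, N m; "tool_pos": TCP position; "ee_rot": TCP orientation; "wrist_force": force on the tool from outside, world axes, zero at the start; "wrist_torque": the same for the moment, N m; "width": finger opening in m; "finger_force": force on a finger pad.
Only numpy, scipy, OpenCV 4.12 (cv2) and the standard library are available. Lean on these libraries where they do the work, as an engineer would, in place of code of your own. Each camera call takes 0.05 s, during which the arm holds its last target. There are 200 camera calls.

## Working session

There is one attempt and no reset: what is moved stays moved. The work goes in short steps, Python scripts to look and compute and a tool call to move; the robot and the scene stay as the last step left them, time stands still between calls to the robot, and variables do not carry over. Pictures are saved under pics/ and viewed, at most 10 in all, crops included, and the job is handed in when it is done.

Besides the shell and the picture viewer there is one more tool, called after ">>>" as name(argument=value, ...) on one line, values as JSON. servo_tool: Moves the arm, as the interface text tells. Its arguments: {"type":"object","properties":{"targets":{"type":"array"},"claw":{"type":"number"}},"required":["targets"]}

```bash
mkdir -p pics
python3 - <<'E'
from bench import *
import cv2
print(get_obs())
for n in ("top","side"):
    cv2.imwrite(f"pics/{n}0.png",snapshot(n)); m=camera_model(n); print(m)
E
```

```text
{'time': 0.0, 'joint_positions': array([ 1.18792343e+00,  8.79320743e-02,  1.37223457e+00, -2.53597006e-05,
        1.68360619e+00, -1.03077955e-01]), 'qvel': array([-0.00236626, -0.00075851, -0.00022076,  0.00011578, -0.00070837,
        0.00154661]), 'joint_torque': array([-3.99911460e-04, -3.40183210e+01, -3.02427900e+01,  7.17073702e-02,
        3.30293400e-02, -1.48330232e-04]), 'tool_pos': array([0.1516742 , 0.52807841, 0.19422673]), 'ee_rot': array([-3.13942145e+00, -1.99259487e-04,  2.86179467e+00]), 'wrist_force': array([-0.23750437,  0.48758556, -0.47593443]), 'wrist_torque': array([ 0.00592196, -0.04010872, -0.00037529]), 'finger_force': 0.0, 'width': 0.09403627542417585}
{'camera_matrix': array([[385.55115593,   0.        , 253.67611084],
       [  0.        , 385.55115593, 190.37873695],
       [  0.        ,   0.        ,   1.        ]]), 'camera_from_world': array([[ 0.0142534 , -0.9998843 , -0.00531324, -0.02323224],
       [ 0.98862996,  0.01329706,  0.14977982, -0.56576497],
       [-0.14969184, -0.0073877 ,  0.9887051 , -0.65859253],
       [ 0.        ,  0.        ,  0.        ,  1.        ]])}
{'camera_matrix': array([[356.45593979,   0.        , 261.2513861 ],
       [  0.        , 356.45593979, 190.94638542],
       [  0.        ,   0.        ,   1.        ]]), 'camera_from_world': array([[ 0.99885025, -0.04255301, -0.02207751, -0.5602639 ],
       [ 0.04333554,  0.60455441,  0.79538418, -0.07513886],
       [-0.02049894, -0.79542643,  0.60570339, -0.70172312],
       [ 0.        ,  0.        ,  0.        ,  1.        ]])}
```

View pics/top0.png

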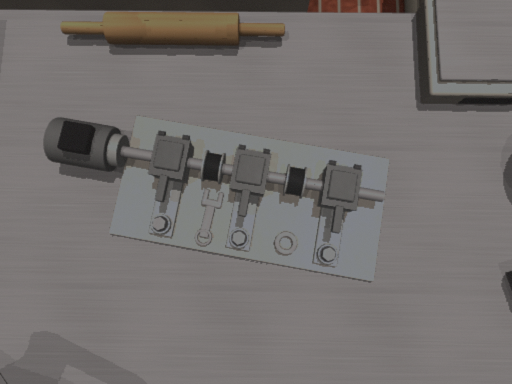

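View pics/side0.png

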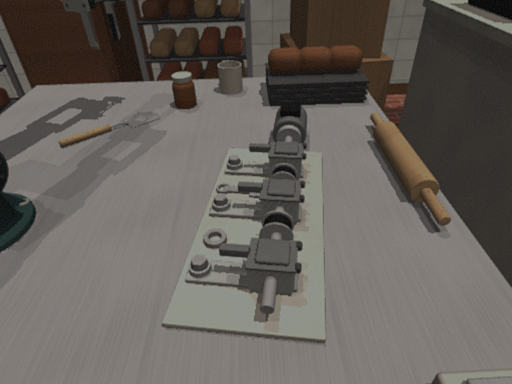

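The top view shows the bolts near (160,224), (238,238) and (327,254), with the tongues pointing at them. The wrench lies at about (208,215) and the ring at (286,242). I'll enlarge that area.

Run:
```python
import cv2
a=cv2.imread("pics/top0.png")[150:275,130:370]
cv2.imwrite("pics/top0c.png",cv2.resize(a,(792,412),interpolation=cv2.INTER_CUBIC))
```

```text
(no output)
```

View pics/top0c.png

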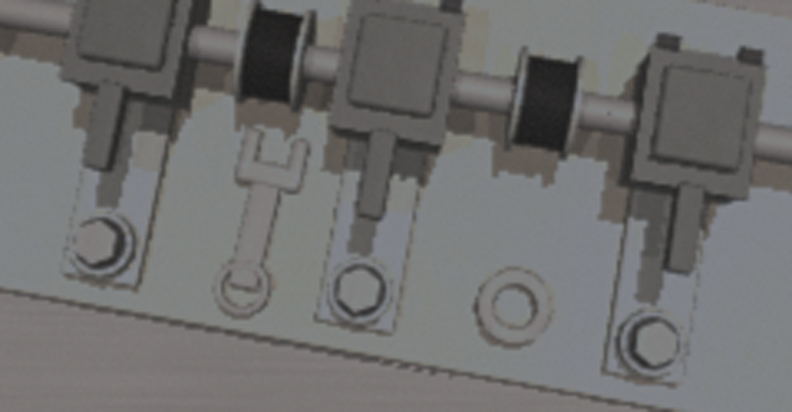

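The crop (3.3x) puts the bolt tops at (97,242), (360,290) and (654,342), and the tongue ends at (97,167), (370,217) and (679,271).

```bash
cat > h.py <<'E'
from bench import *
import numpy as np, cv2
from scipy.spatial.transform import Rotation as R
def unproj(m,uv,z):
    K,T=m["camera_matrix"],m["camera_from_world"]
    d=np.linalg.inv(K)@[*uv,1]; d=T[:3,:3].T@(d*[1,-1,-1]); o=-T[:3,:3].T@T[:3,3]
    return o+d*(z-o[2])/d[2]
def proj(m,p):
    K,T=m["camera_matrix"],m["camera_from_world"]
    c=(T[:3,:3]@np.array(p)+T[:3,3])*[1,-1,-1]; c=K@c; return c[:2]/c[2]
def rel(p,o=None):   # world point -> shift in tool axes, cm
    o=o or get_obs(); return R.from_euler("xyz",o["ee_rot"]).inv().apply(np.array(p)-o["tool_pos"])*100
E
python3 - <<'E'
from h import *
m=camera_model("top"); o=get_obs()
print(R.from_euler("xyz",o["ee_rot"]).as_matrix().round(3))
B=[(97,242),(360,290),(654,342)];T=[(97,167),(370,217),(679,271)]
f=lambda p:(129.7+p[0]/3.3,149.7+p[1]/3.3)
for b,t in zip(B,T):
    pb=unproj(m,f(b),.046);pt=unproj(m,f(t),.081);d=pt-pb
    print(pb.round(4),pt.round(4),np.hypot(*d[:2]).round(4),np.degrees(np.arctan2(d[1],d[0])).round(1),rel([*pb[:2],.08]).round(2))
E
```

```text
[[-0.961  0.276 -0.001]
 [ 0.276  0.961 -0.002]
 [ 0.    -0.002 -1.   ]]
[0.5042 0.1529 0.046 ] [0.5408 0.1461 0.081 ] 0.0373 -10.5 [-44.24 -26.31  11.48]
[0.4803 0.0098 0.046 ] [0.5168 0.0039 0.081 ] 0.0369 -9.3 [-45.9  -40.72  11.5 ]
[ 0.455  -0.1479  0.046 ] [ 0.4913 -0.1547  0.081 ] 0.037 -10.6 [-47.82 -56.58  11.54]
```

>>> servo_tool(targets=[[-6,-3.5,0,-2],[-12,-7,1,-4],[-18,-10.5,2,-6],[-24,-14,3,-6],[-30,-17.5,4,-6],[-36,-21,5,-6],[-41,-24.5,6,-6],[-44.2,-26.3,7,-6]], claw=255)

```text
time: 1.1
tool_pos: [0.4919, 0.1664, 0.1291]
ee_rot: [3.141, 0.0, 2.966]
wrist_force: [0.7, 1.1, -0.5]
width: 0.0171
finger_force: 0.0
```

Run:
```python
from h import *
o=get_obs(); print(o["time"],o["tool_pos"],o["ee_rot"],o["wrist_force"],o["width"],rel([.5042,.1529,.062]))
m=camera_model("wrist"); cv2.imwrite("pics/w1.png",snapshot("wrist")); print(proj(m,[.5042,.1529,.046]))
```

```text
1.1 [0.49190456 0.16644047 0.1290572 ] [3.14111239e+00 2.40671768e-04 2.96628231e+00] [ 0.66649902  1.07546906 -0.49515205] 0.017107047647339474 [-1.44524894 -1.12206422  6.70552955]
[240.51188601 211.71909761]
```

View pics/w1.png

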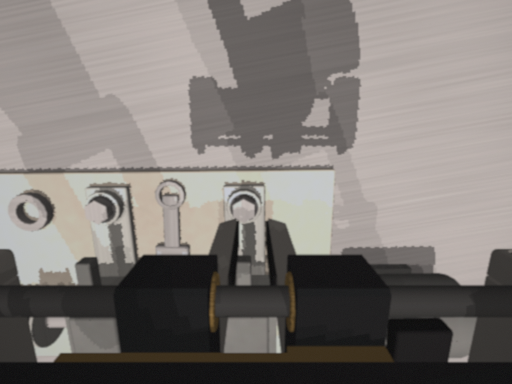

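The wrist view has the bolt head at about (243,206), against a predicted (240,212), so the difference is small. I'll settle above the bolt and check.

>>> servo_tool(targets=[[0,0,2,0],[0,0,4.5,0],[0,0,4.5,0]])

```text
time: 1.52
tool_pos: [0.4887, 0.1677, 0.0817]
ee_rot: [-3.139, -0.006, 2.966]
wrist_force: [-0.1, 0.2, -0.4]
width: 0.0005
finger_force: 0.0
```

Run:
```python
from h import *
o=get_obs(); print(o["time"],o["tool_pos"],o["ee_rot"],o["wrist_force"],o["width"],rel([.5042,.1529,.060]))
```

```text
1.525 [0.48866814 0.16767783 0.08172682] [-3.13932754 -0.00572327  2.96623126] [-0.06576423  0.19071223 -0.39102555] 0.0004863743690836911 [-1.7995908  -1.17924266  2.1650944 ]
```

>>> servo_tool(targets=[[-1.8,-1.2,0,0],[-1.8,-1.2,1.2,0],[-1.8,-1.2,1.8,0],[-1.8,-1.2,1.8,0]])

```text
time: 2.02
tool_pos: [0.5058, 0.1532, 0.0656]
ee_rot: [-3.141, -0.002, 2.967]
wrist_force: [-0.2, -0.1, -0.3]
width: 0.0006
finger_force: 0.0
```

>>> servo_tool(targets=[[0,0,0.3,0],[0,0,0.5,0],[0,0,0.5,0]])

```text
time: 2.4
tool_pos: [0.5064, 0.1533, 0.0614]
ee_rot: [3.142, -0.0, 2.967]
wrist_force: [-0.1, 0.5, -1.1]
width: 0.0007
finger_force: 0.0
```

>>> servo_tool(targets=[[0,0,0.1,0],[0,0,0.2,0],[0,0,0.2,0]])

```text
time: 2.78
tool_pos: [0.5064, 0.1532, 0.0594]
ee_rot: [-3.142, -0.0, 2.967]
wrist_force: [-0.2, 0.1, -0.4]
width: 0.0003
finger_force: 0.0
```

>>> servo_tool(targets=[[0,0,0.1,0],[0,0,0.2,0],[0,0,0.2,0]])

```text
time: 3.15
tool_pos: [0.5064, 0.1532, 0.0573]
ee_rot: [-3.142, -0.0, 2.966]
wrist_force: [-0.5, 0.0, -0.9]
width: 0.0007
finger_force: 0.0
```

>>> servo_tool(targets=[[0,0,0.1,0],[0,0,0.2,0],[0,0,0.2,0]])

```text
time: 3.52
tool_pos: [0.5064, 0.1532, 0.0553]
ee_rot: [-3.142, -0.0, 2.966]
wrist_force: [0.1, -0.7, 0.6]
width: 0.0004
finger_force: 0.0
```

Run:
```python
from h import *
o=get_obs(); print(o["time"],o["tool_pos"],o["wrist_force"],o["joint_torque"])
m=camera_model("wrist");a=snapshot("wrist");s=snapshot("side")
cv2.imwrite("pics/w2.png",np.vstack([cv2.resize(a[80:260,120:380],(520,360)),cv2.resize(s[130:205,190:320],(520,300))])[:600])
```

```text
3.525 [0.50641163 0.15316663 0.05532771] [ 0.07608276 -0.68571055  0.56560541] [-1.43978821e-03 -3.30892968e+01 -2.82952130e+01  1.12071162e-02
  7.07749743e-02 -1.16830176e-05]
```

View pics/w2.png

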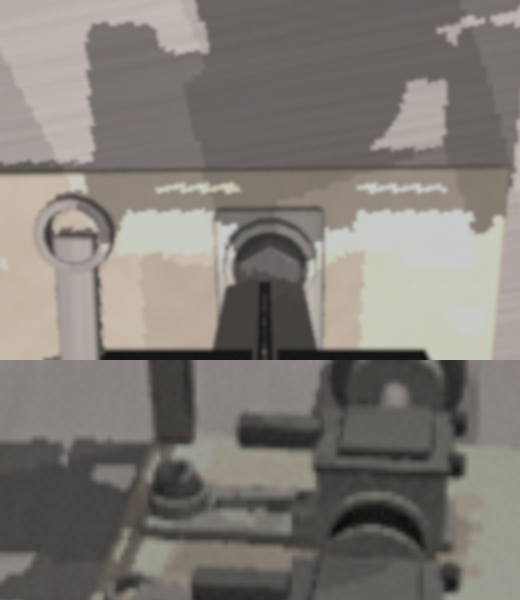

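The wrist view shows the finger tips over the head's rear half. In the side view they end about 5 px above the head. I'll check this against the projection.

Run:
```python
from h import *
o=get_obs();t=o["tool_pos"];m=camera_model("side");w=camera_model("wrist");mt=camera_model("top")
print("tip",proj(m,t-[0,0,.014]),"bolt",proj(m,[.5042,.1529,.046]),proj(m,[.48,.0098,.046]),proj(m,[.455,-.148,.046]))
print("wrist bolt",proj(w,[.5042,.1529,.046]),"tip",proj(w,t-[0,0,.014]))
print(unproj(w,[120+268/2,80+ 258/2],.046))
```

```text
tip [234.03713546 159.03591539] bolt [232.86754511 157.44476511] [218.85353843 197.04225885] [197.895497   259.22099094]
wrist bolt [250.98593919 220.49312698] tip [251.9587197  221.33529933]
[0.49607125 0.15652855 0.046     ]
```

Run:
```python
from h import *
s=snapshot("side")[120:180,200:275];t=snapshot("top")[190:250,130:205]
cv2.imwrite("pics/s3.png",np.hstack([cv2.resize(x,(400,320),interpolation=cv2.INTER_CUBIC) for x in(s,t)]))
```

```text
(no output)
```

View pics/s3.png

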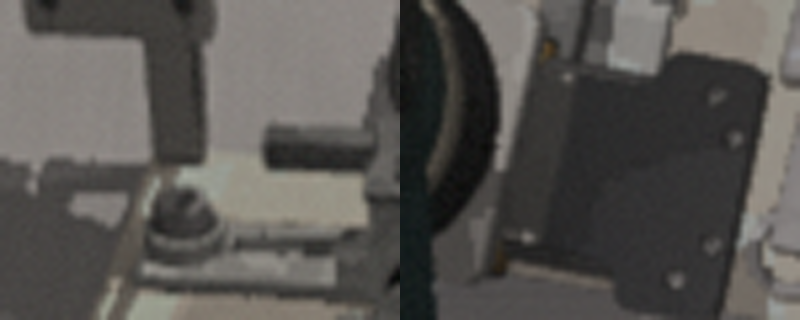

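The tips end visibly above the head, about 20 mm up, so they aren't touching yet. I'll keep descending in small, watched steps.

>>> servo_tool(targets=[[0,0,0.1,0],[0,0,0.2,0],[0,0,0.3,0],[0,0,0.4,0],[0,0,0.4,0]])

```text
time: 4.35
tool_pos: [0.5064, 0.1532, 0.0513]
ee_rot: [3.142, -0.0, 2.967]
wrist_force: [-0.8, -0.5, 0.3]
width: 0.0004
finger_force: 0.0
```

Run:
```python
from h import *
o=get_obs(); print(o["tool_pos"],o["wrist_force"]);t=o["tool_pos"]
w=camera_model("wrist");T=w["camera_from_world"];print("cam",-T[:3,:3].T@T[:3,3]-t,"axis",-T[2,:3])
for dz in(.014,.005,-.005,-.012):print(dz,proj(w,t-[0,0,dz]))
a=snapshot("wrist");np.save("w.npy",a);s=snapshot("side")[120:180,200:275]
cv2.imwrite("pics/s4.png",np.hstack([cv2.resize(a[180:300,180:330],(400,320),interpolation=cv2.INTER_CUBIC),cv2.resize(s,(400,320),interpolation=cv2.INTER_CUBIC)]))
```

```text
[0.50641895 0.15319114 0.05129455] [-0.81868463 -0.48611494  0.29466536]
cam [-0.07027794  0.01246126  0.18851332] axis [ 0.23987105 -0.04260546 -0.9698694 ]
0.014 [251.96877359 221.29067595]
0.005 [251.9685629  225.54255053]
-0.005 [251.96830671 230.71245165]
-0.012 [251.9681117  234.64778422]
```

View pics/s4.png

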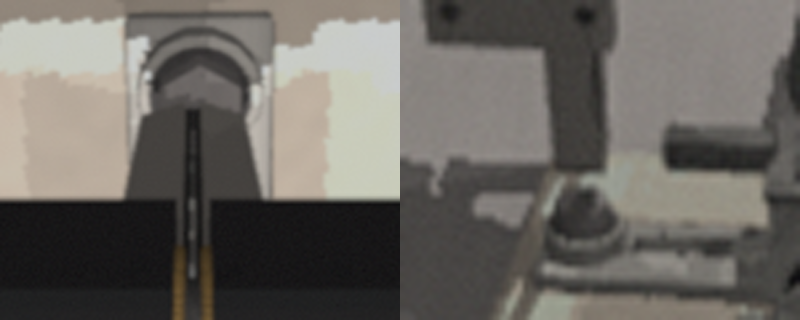

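Both views agree that the closed tips sit about 2 cm higher than nominal, with roughly 10 mm left to the head. Continuing down.

>>> servo_tool(targets=[[0,0,0.1,0],[0,0,0.2,0],[0,0,0.3,0],[0,0,0.4,0],[0,0,0.4,0]])

```text
time: 5.08
tool_pos: [0.5064, 0.1532, 0.0473]
ee_rot: [3.142, -0.0, 2.967]
wrist_force: [0.1, -0.0, 0.5]
width: -0.0001
finger_force: 0.0
```

>>> servo_tool(targets=[[0,0,0.1,0],[0,0,0.2,0],[0,0,0.2,0]])

```text
time: 5.45
tool_pos: [0.5064, 0.1532, 0.0453]
ee_rot: [3.142, -0.0, 2.966]
wrist_force: [-0.4, 0.2, -0.8]
width: 0.0007
finger_force: 0.0
```

>>> servo_tool(targets=[[0,0,0.1,0],[0,0,0.2,0],[0,0,0.2,0]])

```text
time: 5.82
tool_pos: [0.5064, 0.1532, 0.0433]
ee_rot: [3.142, -0.0, 2.967]
wrist_force: [0.2, 0.0, 0.4]
width: 0.0008
finger_force: 0.0
```

>>> servo_tool(targets=[[0,0,0.1,0],[0,0,0.2,0],[0,0,0.2,0]])

```text
time: 6.2
tool_pos: [0.5064, 0.1532, 0.0413]
ee_rot: [3.142, -0.0, 2.967]
wrist_force: [0.5, 0.4, -0.5]
width: 0.0005
finger_force: 0.0
```

>>> servo_tool(targets=[[0,0,0.1,0],[0,0,0.2,0],[0,0,0.2,0]])

```text
time: 6.58
tool_pos: [0.5064, 0.1532, 0.0393]
ee_rot: [-3.142, -0.0, 2.967]
wrist_force: [0.4, 0.5, 0.4]
width: 0.0004
finger_force: 0.0
```

>>> servo_tool(targets=[[0,0,0.1,0],[0,0,0.2,0],[0,0,0.2,0]])

```text
time: 6.95
tool_pos: [0.5064, 0.1532, 0.0373]
ee_rot: [-3.142, -0.0, 2.967]
wrist_force: [-0.4, -0.1, 0.2]
width: 0.0005
finger_force: 0.0
```

Run:
```python
from h import *
o=get_obs(); print(o["tool_pos"],o["wrist_force"]);t=o["tool_pos"]
s=snapshot("side");m=camera_model("side")
g=cv2.cvtColor(s,cv2.COLOR_BGR2GRAY)
print(g[144:166,222:246])
c=cv2.imread("pics/side0.png",0);print("start\n",c[144:166,222:246])
for dy in(0,-.01):
  for z in(.0233,.046):print(dy,z,proj(m,[t[0],t[1]+dy,z]))
```

```text
[0.50640875 0.15317312 0.03732389] [-0.35572393 -0.11049937  0.17314939]
[[133 133 133 135 137 127  87  63  61  63  62  63  63  67  66  48  76 121
  139 134 133 133 133 131]
 [133 136 134 135 137 126  93  64  62  63  60  63  64  65  62  45  72 113
  136 133 132 134 133 130]
 [134 132 132 135 136 128  90  61  61  64  62  64  63  64  60  43  68 111
  136 132 132 130 131 132]
 [134 132 134 133 137 127  86  61  62  64  63  62  63  62  57  42  68 111
  136 133 134 131 132 130]
 [134 136 135 134 137 132  96  62  63  65  63  64  65  67  60  45  71 118
  144 140 138 140 140 138]
 [137 136 134 135 137 129  88  59  64  61  59  61  62  62  57  48  63 110
  147 148 149 146 148 145]
 [109 113 111 110 119 127  80  62  63  60  64  62  63  63  60  49  61 102
  153 151 149 147 147 150]
 [ 80  79  75  73  85 102  77  62  61  64  61  64  64  63  60  54  67 106
  155 154 150 146 147 147]
 [ 74  72  69  68  70  87  90  73  64  63  61  64  64  62  59  53  72 111
  158 156 155 150 147 148]
 [ 71  71  67  67  75  96  95  73  61  61  60  62  61  62  65  58  77 119
  154 156 151 149 148 151]
 [ 69  68  68  76
[... 2879 characters left out ...]
6  60  55  63
  100 138 134 145 146 143]
 [124 125 143 148 148 128  63  33  41  44  53  54  53  56  59  57  54  55
   91 133 126 143 141 143]
 [123 128 145 142 137 129  77  35  41  51  52  52  57  59  57  55  53  61
   97 129 119 143 143 140]
 [125 137 145 144 130 118 112  63  53  50  44  52  51  55  53  52  61  92
  115 106 110 145 143 142]
 [128 144 147 147 132  88 114 108  88  70  65  63  64  64  73  82 109 110
  102  78 103 134 115 114]
 [125 145 145 146 123  58  76 101  99  99 111 112 103 106 104  93 107  89
   62  67  96 119  87  78]]
0 0.0233 [234.52475799 165.75422815]
0 0.046 [233.84725894 157.34033228]
-0.01 0.0233 [234.44973667 168.16172391]
-0.01 0.046 [233.76419313 159.70544802]
```

The finger's lower edge is at side row 156 and contact would be near row 160, so about 12 mm still to go.

>>> servo_tool(targets=[[0,0,0.2,0],[0,0,0.4,0],[0,0,0.6,0],[0,0,0.7,0],[0,0,0.7,0]])

```text
time: 7.62
tool_pos: [0.507, 0.1533, 0.036]
ee_rot: [3.141, 0.002, 2.967]
wrist_force: [-10.1, -2.6, 23.4]
width: 0.0007
finger_force: 11.6
```

>>> servo_tool(targets=[[0,0,0.1,0],[0,0,0.2,0],[0,0,0.2,0]])

```text
time: 8.0
tool_pos: [0.5071, 0.1533, 0.036]
ee_rot: [3.141, 0.003, 2.967]
wrist_force: [-13.1, -2.9, 30.9]
width: 0.0007
finger_force: 15.6
```

>>> servo_tool(targets=[[0,0,0.1,0],[0,0,0.2,0],[0,0,0.2,0]])

```text
time: 8.38
tool_pos: [0.5072, 0.1533, 0.0358]
ee_rot: [3.141, 0.003, 2.967]
wrist_force: [-17.4, -3.8, 38.8]
width: 0.0005
finger_force: 19.7
```

Contact came at TCP z 0.036, with 39 N and no give. I'll back off and check what I touched.

>>> servo_tool(targets=[[0,0,-0.5,0],[0,0,-1.0,0],[0,0,-1.0,0]])

```text
time: 8.75
tool_pos: [0.5067, 0.1533, 0.0365]
ee_rot: [3.141, 0.001, 2.967]
wrist_force: [0.5, -0.9, 0.4]
width: -0.0001
finger_force: 0.0
```

Run:
```python
from h import *
o=get_obs(); print(o["tool_pos"],o["wrist_force"]);t=o["tool_pos"]
a=snapshot("wrist");s=snapshot("side");p=snapshot("top")
z=lambda x:cv2.resize(x,(400,300),interpolation=cv2.INTER_CUBIC)
cv2.imwrite("pics/s5.png",np.vstack([np.hstack([z(a[180:300,180:340]),z(s[115:175,195:275])]),np.hstack([z(s[20:200,150:390]),z(p[100:280,90:330])])]))
```

```text
[0.50670839 0.15325316 0.03647397] [ 0.49085959 -0.94597239  0.37545002]
```

View pics/s5.png

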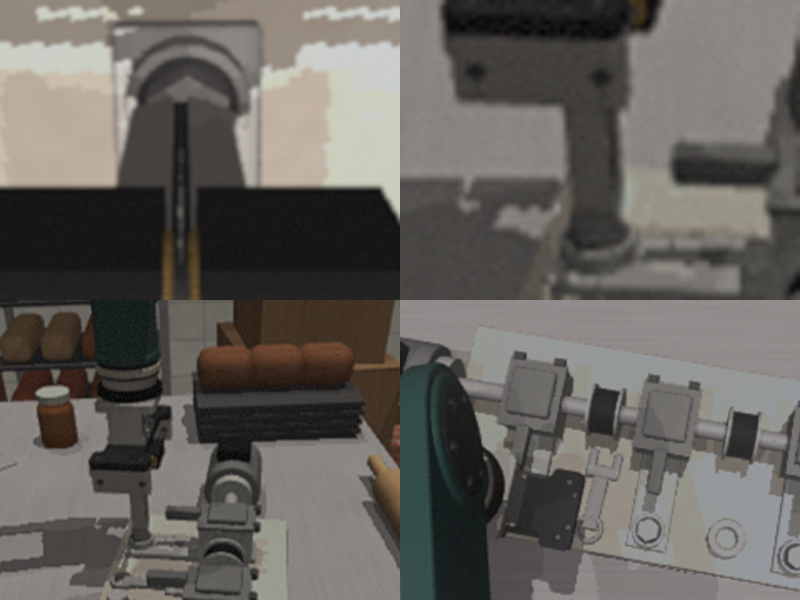

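The fingers do rest on the left bolt head, so it is tight and contact is at TCP z ≈ 0.036. Next is the middle bolt.

>>> servo_tool(targets=[[0,0,-3,0],[0,-2,-3,0],[0,-7,-3,0],[0.1,-11,-3,0],[0.1,-14.6,-3,0],[0.1,-14.6,-2,0],[0.1,-14.6,-0.6,0],[0.1,-14.6,-0.4,0]])

```text
time: 9.9
tool_pos: [0.4784, 0.0105, 0.0379]
ee_rot: [3.142, -0.005, 2.968]
wrist_force: [0.6, -0.4, 1.0]
width: 0.0005
finger_force: 0.0
```

>>> servo_tool(targets=[[0,0,0.1,0],[0,0,0.2,0],[0,0,0.2,0]])

```text
time: 10.28
tool_pos: [0.4804, 0.0099, 0.0388]
ee_rot: [3.141, 0.001, 2.967]
wrist_force: [-0.0, 0.2, 0.3]
width: 0.0004
finger_force: 0.0
```

>>> servo_tool(targets=[[0,0,0.1,0],[0,0,0.2,0],[0,0,0.2,0]])

```text
time: 10.65
tool_pos: [0.4801, 0.0096, 0.0364]
ee_rot: [3.142, -0.0, 2.966]
wrist_force: [-0.9, -0.5, 0.0]
width: 0.0008
finger_force: 0.0
```

>>> servo_tool(targets=[[0,0,0.1,0],[0,0,0.2,0],[0,0,0.2,0]])

```text
time: 11.02
tool_pos: [0.4802, 0.0095, 0.0362]
ee_rot: [-3.142, 0.001, 2.966]
wrist_force: [-3.4, 0.6, 7.3]
width: 0.0007
finger_force: 4.1
```

>>> servo_tool(targets=[[0,0,0.1,0],[0,0,0.2,0],[0,0,0.2,0]])

```text
time: 11.4
tool_pos: [0.4803, 0.0096, 0.0361]
ee_rot: [-3.142, 0.001, 2.967]
wrist_force: [-7.2, -0.2, 17.2]
width: 0.0006
finger_force: 8.6
```

>>> servo_tool(targets=[[0,0,0.1,0],[0,0,0.1,0]])

```text
time: 11.65
tool_pos: [0.4804, 0.0096, 0.036]
ee_rot: [-3.142, 0.001, 2.967]
wrist_force: [-9.4, -0.7, 22.2]
width: 0.0003
finger_force: 10.8
```

The middle bolt is tight too: 22 N with no motion. On to the right one, which still needs to prove loose.

>>> servo_tool(targets=[[0,0,-3,0],[0,-2,-4,0],[0,-7,-4,0],[-0.1,-12,-4,0],[-0.2,-15.9,-4,0],[-0.2,-15.9,-3,0],[-0.2,-15.9,-1.6,0],[-0.2,-15.9,-1.2,0]])

```text
time: 12.65
tool_pos: [0.4533, -0.1456, 0.0415]
ee_rot: [3.14, -0.003, 2.968]
wrist_force: [0.4, -0.1, 0.3]
width: 0.0008
finger_force: 0.0
```

>>> servo_tool(targets=[[0,0,0.1,0],[0,0,0.2,0],[0,0,0.2,0]])

```text
time: 13.02
tool_pos: [0.4547, -0.1471, 0.0418]
ee_rot: [-3.142, 0.001, 2.967]
wrist_force: [-0.4, -1.1, -0.7]
width: 0.0006
finger_force: 0.0
```

>>> servo_tool(targets=[[0,0,0.1,0],[0,0,0.2,0],[0,0,0.2,0]])

```text
time: 13.4
tool_pos: [0.4543, -0.1473, 0.0394]
ee_rot: [3.141, -0.0, 2.966]
wrist_force: [-0.2, -0.2, 0.3]
width: 0.0006
finger_force: 0.0
```

>>> servo_tool(targets=[[0,0,0.1,0],[0,0,0.2,0],[0,0,0.2,0]])

```text
time: 13.78
tool_pos: [0.4543, -0.1473, 0.0373]
ee_rot: [3.141, -0.0, 2.966]
wrist_force: [-0.9, 0.6, -0.4]
width: 0.0
finger_force: 0.0
```

>>> servo_tool(targets=[[0,0,0.1,0],[0,0,0.2,0],[0,0,0.3,0],[0,0,0.3,0]])

```text
time: 14.28
tool_pos: [0.4545, -0.1473, 0.0345]
ee_rot: [3.142, 0.0, 2.967]
wrist_force: [-0.7, -0.7, 0.7]
width: -0.0001
finger_force: 0.9
```

>>> servo_tool(targets=[[0,0,0.2,0],[0,0,0.3,0],[0,0,0.3,0]])

```text
time: 14.65
tool_pos: [0.4544, -0.1473, 0.0313]
ee_rot: [3.141, 0.0, 2.967]
wrist_force: [0.0, 0.2, 1.1]
width: 0.0006
finger_force: 0.4
```

>>> servo_tool(targets=[[0,0,0.2,0],[0,0,0.3,0],[0,0,0.3,0]])

```text
time: 15.02
tool_pos: [0.4545, -0.1474, 0.0301]
ee_rot: [-3.141, 0.0, 2.967]
wrist_force: [-3.3, 2.1, 9.1]
width: 0.0006
finger_force: 4.9
```

The right bolt sank 6 mm and stopped, so it is the loose one. I'll press a little more, then rise and open the gripper, and check the open-finger tip height in the first side picture.

>>> servo_tool(targets=[[0,0,0.2,0],[0,0,0.2,0]])

```text
time: 15.28
tool_pos: [0.4547, -0.1474, 0.03]
ee_rot: [-3.141, 0.001, 2.967]
wrist_force: [-7.8, 4.0, 19.4]
width: 0.0002
finger_force: 9.4
```

>>> servo_tool(targets=[[0,0,-3,0],[0,0,-6,0],[0,0,-9,0],[0,0,-9,0]], claw=130)

```text
time: 15.78
tool_pos: [0.456, -0.1481, 0.1186]
ee_rot: [-3.14, 0.005, 2.967]
wrist_force: [-0.1, -0.8, -0.7]
width: 0.0371
finger_force: 0.0
```

Run:
```python
from h import *
o=get_obs(); print(o["time"],o["tool_pos"],o["wrist_force"],o["width"]);t=o["tool_pos"]
m=camera_model("side");w=camera_model("wrist")
t0=np.array([.1517,.5281,.1942]);d=np.array([.276,.961,0])*.047
for dz in(.014,-.010):print(dz,proj(m,t0+d-[0,0,dz]),proj(m,t0-d-[0,0,dz]), "now",proj(m,t-[0,0,dz]))
u=np.array([.984,-.18,0]);g=np.array([.508,-.1577,.073]);print("rel grip, z for TCP .0443",rel([*g[:2],.0443]))
print("wrist: bolt",proj(w,[.455,-.1479,.040]),"tongue end",proj(w,[.4913,-.1547,.081]))
a=snapshot("wrist");s=snapshot("side")
z=lambda x:cv2.resize(x,(400,300),interpolation=cv2.INTER_CUBIC)
cv2.imwrite("pics/s6.png",np.vstack([np.hstack([z(a[150:330,140:380]),z(s[130:310,110:350])]),np.hstack([z(cv2.imread("pics/side0.png")[0:75,60:160]),z(a)])]))
```

```text
15.775 [ 0.4560174  -0.14805923  0.11860252] [-0.09353989 -0.75839523 -0.69032258] 0.03714988820900762
0.014 [117.52477846  47.98464926] [98.87264395 57.70236942] now [193.46375621 232.43950334]
-0.01 [115.32871555  39.42224905] [96.23088267 48.6440919 ] now [191.18537178 220.40765281]
rel grip, z for TCP .0443 [-5.24696324 -0.03428693  7.45843067]
wrist: bolt [252.03801648 197.19068242] tongue end [251.55838462 251.88492592]
```

View pics/s6.png

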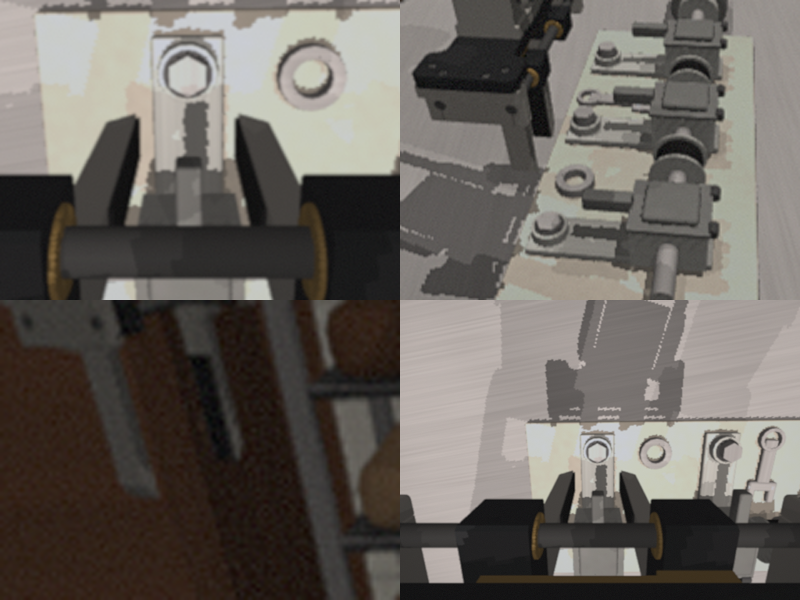

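The old side picture shows the open tips at (96,48), which fits a tip 10 mm above the reported TCP, so the offset is constant. The tongue sits centred between the fingers (columns 137 and 237, middle 187). Now to the grip point.

>>> servo_tool(targets=[[-2.5,0,0,0],[-5.1,0,1,0],[-5.1,0,3,0],[-5.1,0,5,0],[-5.1,0,6.5,0],[-5.1,0,7.4,0],[-5.1,0,7.4,0]])

```text
time: 16.75
tool_pos: [0.5039, -0.1559, 0.0414]
ee_rot: [3.141, -0.002, 2.966]
wrist_force: [0.2, 0.1, 0.1]
width: 0.0463
finger_force: 0.0
```

Run:
```python
from h import *
o=get_obs(); print(o["time"],o["tool_pos"],o["wrist_force"],o["width"],rel([.508,-.1577,.0443],o))
a=snapshot("wrist");s=snapshot("side")
z=lambda x:cv2.resize(x,(400,300),interpolation=cv2.INTER_CUBIC)
cv2.imwrite("pics/s7.png",np.hstack([z(a[150:330,140:380]),z(s[190:310,150:310])]))
```

```text
16.75 [ 0.50390136 -0.15591939  0.04137492] [0.15302138 0.06941389 0.06133454] 0.04625711201769573 [-0.43407491 -0.1037239  -0.29338696]
```

View pics/s7.png

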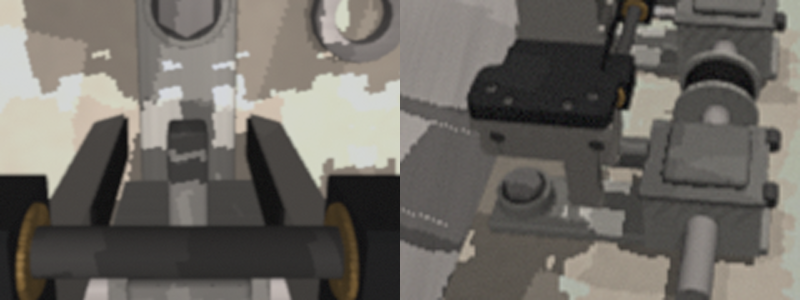

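The tongue is centred between the fingers (188 against a finger middle of 187.5), just behind the free end. Closing.

>>> servo_tool(targets=[[-0.1,0,0,0],[-0.1,0,0,0],[-0.1,0,0,0],[-0.1,0,0,0],[-0.1,0,0,0],[-0.1,0,0,0]], claw=255)

```text
time: 17.6
tool_pos: [0.5057, -0.1561, 0.0426]
ee_rot: [3.141, 0.0, 2.967]
wrist_force: [-0.1, 2.2, 2.1]
width: 0.0138
finger_force: 30.0
```

>>> servo_tool(targets=[[0,0,-0.9,0],[-0.2,0,-1.8,0],[-0.4,0,-2.7,0],[-0.7,0,-3.6,0],[-0.7,0,-3.6,0]])

```text
time: 18.23
tool_pos: [0.5127, -0.1573, 0.0793]
ee_rot: [3.141, 0.0, 2.967]
wrist_force: [1.0, 3.1, -2.1]
width: 0.014
finger_force: 30.0
```

>>> servo_tool(targets=[[-0.4,0,-0.8,0],[-0.8,0,-1.6,0],[-1.3,0,-2.4,0],[-1.9,0,-3.1,0],[-1.9,0,-3.1,0]])

```text
time: 18.85
tool_pos: [0.5319, -0.1605, 0.1102]
ee_rot: [3.141, 0.001, 2.967]
wrist_force: [1.1, 4.4, -1.0]
width: 0.0139
finger_force: 30.0
```

>>> servo_tool(targets=[[-0.6,0,-0.7,0],[-1.3,0,-1.3,0],[-1.9,0,-1.7,0],[-2.4,0,-2.0,0],[-2.4,0,-2.0,0],[-2.4,0,-2.0,0],[-2.4,0,-2.0,0]])

```text
time: 19.73
tool_pos: [0.5544, -0.1642, 0.1294]
ee_rot: [3.14, -0.002, 2.967]
wrist_force: [0.9, 5.9, -4.6]
width: 0.0138
finger_force: 30.0
```

Run:
```python
from h import *
o=get_obs(); print(o["time"],o["tool_pos"],o["wrist_force"],o["width"],o["finger_force"],abs(o["qvel"]).max())
s=snapshot("side");t=snapshot("top")
z=lambda x:cv2.resize(x,(400,300),interpolation=cv2.INTER_CUBIC)
cv2.imwrite("pics/s8.png",np.hstack([z(s[130:310,130:370]),z(t[130:280,170:370])]))
# hinge-frame angle of the grasp point
hx=np.array([.455,-.1479])+.157*np.array([.984,-.18]);g=o["tool_pos"]+[0,0,.029]
r=np.dot(hx-g[:2],[.984,-.18]);print(r,g[2]-.070,np.degrees(np.arctan2(g[2]-.070,r)))
```

```text
19.725 [ 0.55441746 -0.16417741  0.12937004] [ 0.91995259  5.87538677 -4.62595609] 0.013826094729524702 29.99789535999298 0.0018231875083580774
0.05634627611676943 0.08837004056052941 57.47770658030869
```

The grip is still on the tongue (13.8 mm opening, 30 N, arm at rest) and the cover stands at about 57°. Handing in.

```bash
python3 -c "
from bench import *
print(close_job())"
```

```text
the job is handed in; nothing more can be done
None
```

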